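# Clear the jar and slide the pot lid onto the trivet

### The job

The pot lid has to go on the green trivet, but the red-capped jar stands in its way: first lift that jar out and stand it upright on the wooden tray with the black-capped jar. Then push the lid across the butcher block and up onto the trivet, without lifting or tipping it, until it sits flat and centred with no part of its rim hanging over the trivet's edge. Leave everything else where it is, and nothing knocked over.

Things in the scene. Friction and masses are not known exactly. Their poses are not given: they have to be found in the camera images.
- lid: Round cast aluminium pot lid, rim down, loose, about 0.4 kg, 150 mm across, 42 mm high. Its side is upright from 7 to 22 mm height; below that bevelled inward 12 mm so it rides up onto the trivet; above, it slopes in to a low dark cap 96 mm across (31 to 42 mm high), too wide to grip. Starts left or right of the jar, the trivet on the other side. Origin: centre of its underside; z up.
- trivet: Round flat green silicone trivet, stuck fast to the block, 190 mm across and 4 mm thick; its edge is bevelled from nothing at the rim to the full 4 mm at 79 mm from the centre. Origin: centre of its underside, on the block; z up.
- jar: Glass condiment jar with a red twist cap, loose, about 0.25 kg, standing on the block between lid and trivet. 54 mm across, 90 mm high; straight glass wall from 3 to 66 mm height, cap 52 mm across from 70 to 90 mm. Origin: centre of its underside; z up along the jar.
- tray: Dark wooden tray, fixed, on the far side, 90 mm (its x) by 250 mm (its y) outside, floor and rim 4 mm thick, rim 12 mm high; the floor's top is 4 mm above the origin. Origin: centre of its underside. The black-capped jar stands on its y axis, anywhere along it; the emptier end always has room for another jar.
- twin: Glass condiment jar with a black twist cap, same size as the red-capped one, standing on the tray; to be left alone. Origin: centre of its underside.
- skimmer: Steel skimmer lying flat on the counter beyond the tray, roughly along y: 50 mm radius perforated disc 4 mm thick at +100 mm along its x axis, handle (11 mm high) to -165 mm. To be left alone. Origin: on the handle's line, on its underside.
- pepper_mill: Dark wooden pepper mill, 56 mm across, 150 mm high, standing at the far left; to be left alone. Origin: centre of its underside.
- ramekin: White ceramic ramekin, 90 mm across, 45 mm high, standing at the far right; to be left alone. Origin: centre of its underside.
Things that resemble listed ones, but are neither listed nor needed, are in the scene too. Leave any pink, purple or turquoise look-alike of the jar alone.

How it is judged:
By the outcome, as a careful person would: the job done as asked, in the order asked, and still so for the second after the job is handed in, with the robot touching nothing.
It also fails if it takes over 67 s, if anything falls off the work surface, if the arm or the gripper's body presses on something with over 40 N, if the wrist force passes 120 N, or if a joint passes its speed limit or range.

### The arm

A 6-joint arm with a two-finger parallel gripper is mounted at the origin on the work surface. World frame = base frame: x ahead of the robot, y to its left, z up, the work surface at z = 0. Lengths are in m, angles in rad, forces in N, time in s.
With the tool pointing down it reaches from about 0.25 to 0.775 m from the base axis. Payload 4 kg.
Tool frame: the origin (TCP) lies midway between the tips of the shut fingers; the grasp point (between the pads) lies 19 mm behind it; z points along the fingers, y is the line along which they close (so a half turn about z gives the same grasp; the last joint's range is limited). The gripper opens to 94 mm and grips with 3 to 60 N. Pads are 16 mm wide; open, the fingers measure 119 mm over their backs; the gripper's body (75 mm by 177 mm) begins 78 mm behind the grasp point.
Start: joints at [1.127, 0.087, 1.371, -0, 1.684, -0.103], TCP at [0.184, 0.518, 0.206] pointing down, gripper open.
Joint ranges: [-3.1, 3.1], [-0.76, 2.03], [0.27, 2.55], [-1.08, 4.22], [0.17, 2.65], [-2.57, 2.57]. Speed limits (rad/s): [2.79, 2.79, 3.14, 3.14, 3.14, 3.14].

### API

Orientations are given as [roll, pitch, yaw] about the fixed x, y, z axes, in that order (R = Rz(yaw) Ry(pitch) Rx(roll)).
In Python, from bench import robot gives the robot as it stands. The module is installed in compiled form; this text tells all that it offers.
- The arm moves only by the tool arm_command, never from a script. Its argument "targets" is a list of rows, each a list of 4 numbers: the shift along the world's x, y, z as a fraction of full scale, then the turn about the world's z as a fraction of full scale. A call has 1 to 8 rows; each row is the pose to reach, as a shift and turn from the pose commanded when the call began; what a row does not reach only later rows make up. Full scale, the value 1, is 0.5 m for a shift and 120 degrees for a turn. A row lasts 1/12 s, in which the tool goes at most 41.7 mm and 7.16 degrees, less where a joint would pass 70% of its speed; a pose out of reach is approached as far as the arm can. A call with a number of a shift or a turn outside -1 to 1 is refused whole. A call with a gripper value outside its range is refused whole. "claw" is the closure, from 0 (fully open) to 1 (shut), set as the call begins (left out, the last holds). The fingers move at their own pace and stop on an object; the grip force is fixed at half the most. Time passes only in rows, so rows that repeat a pose let the fingers close. It gives the time, the measured TCP pose, the force, the opening and the grip force at its end, in the units of the state.
- robot.get_obs(): the state, without advancing time (a new reading comes with each control period).
- robot.snapshot(name): name is "side" or "top" or "wrist"; returns the picture (400x640x3 uint8, red, green, blue); there is no depth.
- robot.camera_info(name): a dict with "vfov" (degrees; the focal length in pixels is half the picture's height over the tangent of half this angle, whatever the lens; pixels are square), "cx", "cy" (the principal point, pixels), "extrinsics" (4x4, takes a point from camera to world coordinates); the wrist camera has in their place "T_tool_cam" (4x4, takes a point from camera to tool coordinates, whose origin is the TCP and whose axes are the flange's). Camera axes: x right, y up, looking along -z (the intrinsics and any distortion apply to the point x, -y, -z); pixel columns grow to the right and rows downward; lengths in m; the calibration is good to about 2 mm. A picture is of the moment at which its call begins: read the wrist's pose just before it. camera_info takes no time and is no camera call.
- robot.close_job(): hands the job in; it is judged then, once.
The state is a dict: "time": time; "joint_positions": joint angles; "qvel": joint speeds; "joint_torque": joint torques, N m; "tool_pos": TCP position; "ee_rot": TCP orientation; "wrist_force": force on the tool from outside, world axes, zero at the start; "wrist_torque": the same for the moment, N m; "width": finger opening in m; "finger_force": force on a finger pad.
Only numpy, scipy, OpenCV 4.12 (cv2) and the standard library are available. Lean on these libraries where they do the work, as an engineer would, in place of code of your own. Each camera call takes 0.05 s, during which the arm holds its last target. There are 200 camera calls.

## Working session

There is one attempt and no reset: what is moved stays moved. The work goes in short steps, Python scripts to look and compute and a tool call to move; the robot and the scene stay as the last step left them, time stands still between calls to the robot, and variables do not carry over. Pictures are saved under pics/ and viewed, at most 10 in all, crops included, and the job is handed in when it is done.

Besides the shell and the picture viewer there is one more tool, called after ">>>" as name(argument=value, ...), one argument or row to a line, values as JSON. arm_command: Moves the arm, as the interface text tells. Shift numbers are shares of 0.5 m and turn numbers shares of 120 degrees, none past 1 either way. Its arguments: {"type":"object","properties":{"targets":{"type":"array"},"claw":{"type":"number"}},"required":["targets"]}

```bash
mkdir -p pics; python3 - <<'E'
from bench import robot
import cv2,numpy as np
for n in("top","side"):
    im=robot.snapshot(n); cv2.imwrite(f"pics/{n}0.png",im[...,::-1])
    print(n,{k:(np.round(v,4).tolist() if not isinstance(v,str) else v) for k,v in robot.camera_info(n).items()})
print(robot.camera_info("wrist")); o=robot.get_obs();print(o)
E
```

```text
top {'vfov': 56.0668, 'cx': 318.2136, 'cy': 196.8561, 'extrinsics': [[-0.0209, 0.9878, -0.1541, 0.3745], [-0.9995, -0.0243, -0.0202, -0.0132], [-0.0237, 0.1536, 0.9878, 1.0459], [0.0, 0.0, 0.0, 1.0]]}
side {'vfov': 47.0032, 'cx': 320.9903, 'cy': 203.4445, 'extrinsics': [[0.9591, 0.2284, -0.167, 0.2913], [-0.2826, 0.7471, -0.6016, -0.7955], [-0.0127, 0.6243, 0.7811, 1.0708], [0.0, 0.0, 0.0, 1.0]]}
{'vfov': 69.93607385329165, 'cx': 316.6256067647826, 'cy': 202.53650985515708, 'T_tool_cam': array([[ 5.05514761e-04,  9.57798794e-01,  2.87439063e-01,
         8.33860706e-02],
       [ 9.99999664e-01, -6.69469508e-04,  4.72108748e-04,
         6.07740940e-05],
       [ 6.44616877e-04,  2.87438727e-01, -9.57798811e-01,
        -1.79328323e-01],
       [ 0.00000000e+00,  0.00000000e+00,  0.00000000e+00,
         1.00000000e+00]])}
{'time': 0.1, 'joint_positions': array([ 1.12690111e+00,  8.78942766e-02,  1.37209390e+00,  3.85070976e-06,
        1.68356523e+00, -1.03090132e-01]), 'qvel': array([-1.30821300e-05, -3.17215419e-04, -5.01091647e-03,  1.43979321e-03,
        9.45535724e-04, -1.07638721e-05]), 'joint_torque': array([ 2.47243290e-03, -3.41249049e+01, -3.03303266e+01,  7.20272167e-02,
        3.02977581e-02, -9.84868643e-05]), 'tool_pos': array([0.18362572, 0.51793155, 0.20441867]), 'ee_rot': array([-3.13964271e+00, -2.05582590e-04,  2.80078780e+00]), 'wrist_force': array([-0.22177677, -0.53101824,  0.25414501]), 'wrist_torque': array([0.04983446, 0.0320086 , 0.00625499]), 'finger_force': 0.0, 'width': 0.09412207625395745}
```

View pics/top0.png

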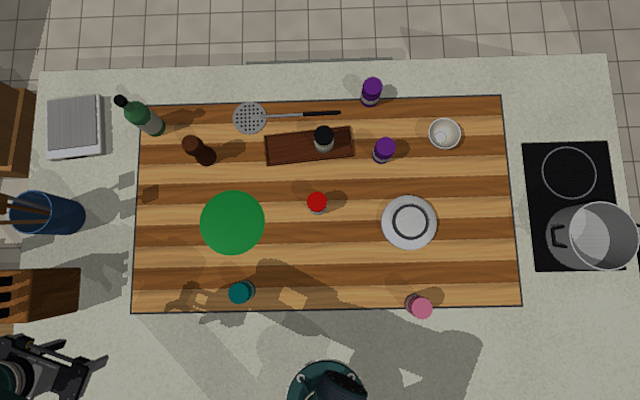

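View pics/side0.png

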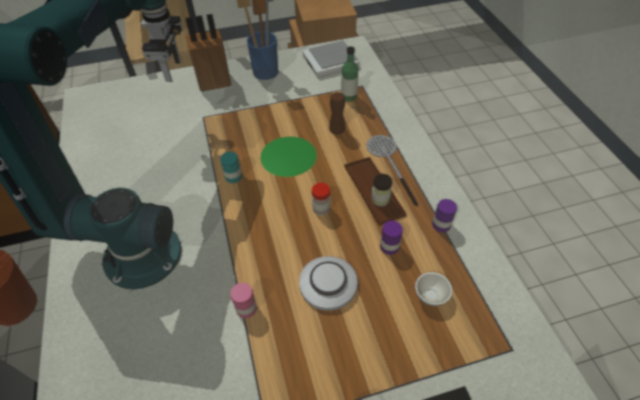

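The top view shows the trivet at (232,222), the red cap at (317,202), the lid at (409,222), the tray spanning (265–353,128–163) and the black cap at (323,137), so the tray's emptier end is on the left. The side view shows the same layout.

```bash
cat > h.py <<'E'
from bench import robot
import cv2,numpy as np
def cam(n):
    i=robot.camera_info(n); f=200/np.tan(np.radians(i["vfov"]/2))
    return i,f
def pose(o):
    from scipy.spatial.transform import Rotation as R
    T=np.eye(4);T[:3,:3]=R.from_euler("xyz",o["ee_rot"]).as_matrix();T[:3,3]=o["tool_pos"];return T
def rays(n,uv,T=None):
    i,f=cam(n);uv=np.atleast_2d(np.asarray(uv,float))
    E=i["extrinsics"] if "extrinsics" in i else T@i["T_tool_cam"]
    d=np.c_[(uv[:,0]-i["cx"])/f,-(uv[:,1]-i["cy"])/f,-np.ones(len(uv))]
    return E[:3,3],d@E[:3,:3].T
def onz(n,uv,z,T=None):
    c,d=rays(n,uv,T);return c+d*((z-c[2])/d[:,2])[:,None]
def tri(*obs):
    A=np.zeros((3,3));b=np.zeros(3)
    for c,d in obs:
        d=d[0]/np.linalg.norm(d[0]);P=np.eye(3)-np.outer(d,d);A+=P;b+=P@c
    x=np.linalg.solve(A,b);return x,[float(np.linalg.norm((np.eye(3)-np.outer(d[0],d[0])/(d[0]@d[0]))@(x-c))) for c,d in obs]
def hsv(im,lo,hi,box=None):
    m=cv2.inRange(cv2.cvtColor(im,cv2.COLOR_RGB2HSV),np.array(lo),np.array(hi))
    if box: k=np.zeros_like(m);k[box[1]:box[3],box[0]:box[2]]=255;m&=k
    return m
def big(m):
    cs=cv2.findContours(m,cv2.RETR_EXTERNAL,cv2.CHAIN_APPROX_NONE)[0];return max(cs,key=cv2.contourArea)[:,0,:]
def circ(p):
    A=np.c_[2*p[:,:2],np.ones(len(p))];s=np.linalg.lstsq(A,(p[:,:2]**2).sum(1),rcond=None)[0]
    r=np.sqrt(s[2]+s[0]**2+s[1]**2);return np.round([s[0],s[1],r,np.std(np.hypot(*(p[:,:2]-s[:2]).T)-r)],4)
E
python3 - <<'E'
from h import *
im={n:cv2.imread(f"pics/{n}0.png")[...,::-1].copy() for n in("top","side")}
B={"top":dict(g=(190,180,275,265),r=(295,180,340,220),l=(375,185,445,255),t=(255,115,360,170)),
   "side":dict(g=(250,125,325,185),r=(305,175,340,220),l=(290,250,365,315),t=None)}
G=((45,100,40),(80,255,255));
c={}
for n in im:
    g=big(hsv(im[n],*G,B[n]["g"]))
    for z in(0,.004,.02): print(n,"triv z",z,circ(onz(n,g,z)))
    hs=cv2.cvtColor(im[n],cv2.COLOR_RGB2HSV)
    m=hsv(im[n],(0,150,60),(6,255,255),B[n]["r"])|hsv(im[n],(172,150,60),(180,255,255),B[n]["r"])
    r=big(m);print(n,"red bbox",cv2.boundingRect(r),np.round(r.mean(0),1));
    c[n]=rays(n,[r.mean(0)])
    l=big(hsv(im[n],(0,0,60),(180,60,255),B[n]["l"]))
    l=cv2.convexHull(l.astype(np.int32))[:,0]
    for z in(.015,.022,.04):print(n,"lid z",z,circ(onz(n,l,z)))
print("jarcap",tri(c["top"],c["side"]))
E
python3 -c "
import cv2
im=cv2.imread('pics/top0.png')[100:260,180:450];a=cv2.resize(im,None,fx=2.9,fy=2.9,interpolation=cv2.INTER_CUBIC);cv2.imwrite('pics/c.png',a)"
```

```text
top triv z 0 [0.4729 0.2524 0.0904 0.0008]
top triv z 0.004 [0.4725 0.2514 0.09   0.0008]
top triv z 0.02 [0.471  0.2473 0.0886 0.0008]
top red bbox (307, 192, 20, 20) [316.2 201.4]
top lid z 0.015 [ 0.4597 -0.2371  0.0755  0.0005]
top lid z 0.022 [ 0.4591 -0.2356  0.075   0.0005]
top lid z 0.04 [ 0.4576 -0.2317  0.0737  0.0005]
side triv z 0 [0.4737 0.2521 0.0883 0.0013]
side triv z 0.004 [0.473  0.2482 0.088  0.0013]
side triv z 0.02 [0.4703 0.2325 0.0867 0.0013]
side red bbox (312, 183, 18, 17) [320.6 191. ]
side lid z 0.015 [ 0.4608 -0.2356  0.0771  0.0011]
side lid z 0.022 [ 0.4597 -0.2393  0.0766  0.0011]
side lid z 0.04 [ 0.4568 -0.2489  0.0753  0.0011]
jarcap (array([0.51428153, 0.01191444, 0.07901413]), [0.0006986005836357754, 0.000698600583635448])
```

View pics/c.png

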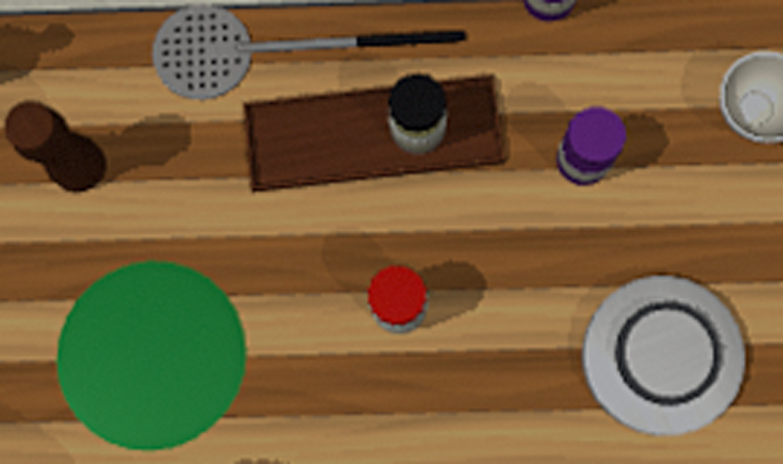

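The crop shows the tray corners at about (245,103), (495,76), (504,160) and (254,190), the mill base at (78,165) and the twin near (417,135). I'll get positions from these.

```bash
python3 - <<'E'
from h import *
p=lambda x,y:(x/2.9+180,y/2.9+100)
t=onz("top",[p(245,103),p(495,76),p(504,160),p(254,190)],.012);print("tray",t.round(3).tolist(),t.mean(0).round(4))
d=(t[1]+t[2]-t[0]-t[3]);print("yaw of axis",np.degrees(np.arctan2(d[0],d[1])),np.linalg.norm(d)/2)
print("twin cap",onz("top",[p(417,101)],.09).round(4),"mill top/base",onz("top",[p(32,128)],.15).round(3),onz("top",[p(78,163)],0.01).round(3),
"purple",onz("top",[p(596,137)],.09).round(3))
E
```

```text
tray [[0.718, 0.158, 0.012], [0.738, -0.089, 0.012], [0.653, -0.095, 0.012], [0.629, 0.15, 0.012]] [0.6845 0.0309 0.012 ]
yaw of axis 174.88239397915558 0.24718503248796866
twin cap [[ 0.6892 -0.0118  0.09  ]] mill top/base [[0.655 0.319 0.15 ]] [[0.662 0.324 0.01 ]] purple [[ 0.651 -0.173  0.09 ]]
```

>>> arm_command(
  targets=[
    [0.08,-0.08,0,-0.06],
    [0.16,-0.16,0,-0.12],
    [0.24,-0.24,0,-0.18],
    [0.3,-0.32,0,-0.24],
    [0.36,-0.4,0,-0.3],
    [0.42,-0.48,0,-0.35],
    [0.46,-0.56,0,-0.41],
    [0.5,-0.64,0,-0.47],
  ],
  claw=0,
)

```text
time: 0.77
tool_pos: [0.3962, 0.2607, 0.205]
ee_rot: [-3.141, 0.0, 1.812]
wrist_force: [1.1, -0.7, 0.2]
width: 0.094
finger_force: 0.0
```

>>> arm_command(
  targets=[
    [0.05,-0.06,0,-0.06],
    [0.1,-0.12,0,-0.12],
    [0.14,-0.2,0,-0.15],
    [0.18,-0.28,0,-0.15],
    [0.2,-0.36,0,-0.15],
    [0.22,-0.42,0,-0.15],
    [0.236,-0.48,0,-0.15],
    [0.236,-0.497,0,-0.15],
  ],
)

```text
time: 1.43
tool_pos: [0.5141, 0.0098, 0.2045]
ee_rot: [-3.14, 0.002, 1.498]
wrist_force: [-0.2, 0.9, -0.9]
width: 0.0939
finger_force: 0.0
```

>>> arm_command(
  targets=[
    [0,0,0,0],
    [0,0,0,0],
    [0,0,0,0],
  ],
)

```text
time: 1.68
tool_pos: [0.5131, 0.0155, 0.2054]
ee_rot: [-3.141, -0.001, 1.505]
wrist_force: [0.2, 0.8, 0.1]
width: 0.0939
finger_force: 0.0
```

```bash
python3 - <<'E'
from h import *
o=robot.get_obs();T=pose(o);print(o["tool_pos"].round(4),np.degrees(o["ee_rot"]).round(2))
im=robot.snapshot("wrist");cv2.imwrite("pics/w1.png",im[...,::-1]);np.save("T1",T)
E
```

```text
[0.5131 0.0155 0.2054] [-1.7998e+02 -5.0000e-02  8.6240e+01]
```

View pics/w1.png

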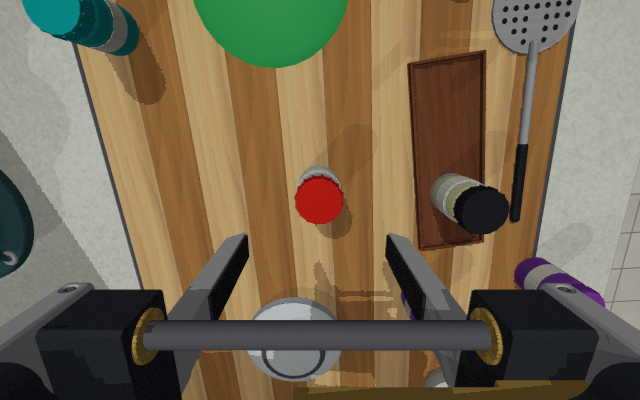

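The wrist view shows the red cap top at about (319,200), the tray corners at (408,64), (485,51), (484,240) and (419,249), and the black cap at (481,210).

```bash
python3 - <<'E'
from h import *
T=np.load("T1.npy");im=cv2.imread("pics/w1.png")[...,::-1].copy()
bx=(280,160,360,235)
r=big(hsv(im,(0,150,130),(6,255,255),bx)|hsv(im,(174,150,130),(180,255,255),bx))
e=cv2.minEnclosingCircle(r.astype(np.float32));print(e);print("jar",circ(onz("wrist",r,.088,T)))
t=onz("wrist",[(408,64),(485,51),(484,240),(419,249)],.012,T);print("tray",t.round(4).tolist(),t.mean(0))
print("twin",onz("wrist",[(481,210)],.09,T))
g=big(hsv(im,(45,100,40),(80,255,255),(180,2,360,80)));g=g[(g[:,1]>4)];print("triv",circ(onz("wrist",g,.0015,T)))
E
```

```text
((318.57843017578125, 200.85948181152344), 24.622770309448242)
jar [0.5157 0.0115 0.0253 0.0006]
tray [[0.6313, 0.1519, 0.012], [0.7211, 0.16, 0.012], [0.7447, -0.0831, 0.012], [0.6535, -0.0912, 0.012]] [0.68763365 0.03440893 0.012     ]
twin [[ 0.69075374 -0.00903107  0.09      ]]
triv [4.755e-01 2.519e-01 9.130e-02 3.000e-04]
```

>>> arm_command(
  targets=[
    [0.004,-0.008,-0.06,0],
    [0.004,-0.008,-0.12,0],
    [0.004,-0.008,-0.18,0],
    [0.004,-0.008,-0.24,0],
    [0.004,-0.008,-0.29,0],
    [0.004,-0.008,-0.33,0],
    [0.004,-0.008,-0.345,0],
    [0.004,-0.008,-0.345,0],
  ],
)

```text
time: 2.4
tool_pos: [0.5135, 0.0116, 0.0309]
ee_rot: [-3.137, -0.0, 1.506]
wrist_force: [0.1, 0.1, -0.3]
width: 0.0939
finger_force: 0.0
```

>>> arm_command(
  targets=[
    [0,0,0,0],
    [0,0,0,0],
    [0,0,0,0],
    [0,0,0,0],
    [0,0,0,0],
    [0,0,0,0],
    [0,0,0,0],
    [0,0,0,0],
  ],
  claw=1,
)

```text
time: 3.07
tool_pos: [0.5155, 0.01, 0.0335]
ee_rot: [3.142, 0.0, 1.503]
wrist_force: [-2.0, -0.3, 3.7]
width: 0.0533
finger_force: 30.0
```

>>> arm_command(
  targets=[
    [0,0,0.03,0],
    [0,0,0.08,0],
    [0,0,0.14,0],
    [0,0,0.2,0],
    [0,0.03,0.22,0],
    [0.04,0.07,0.22,0],
    [0.09,0.11,0.22,0],
    [0.15,0.146,0.22,0],
  ],
)

```text
time: 3.73
tool_pos: [0.5904, 0.084, 0.1429]
ee_rot: [-3.141, -0.0, 1.503]
wrist_force: [0.3, -0.2, -2.3]
width: 0.0531
finger_force: 30.0
```

>>> arm_command(
  targets=[
    [0.06,0,0,0],
    [0.11,0,0,0],
    [0.15,0,0,0],
    [0.17,0,0,0],
    [0.182,0,0,0],
    [0.182,0,0,0],
    [0.182,0,0,0],
    [0.182,0,0,0],
  ],
)

```text
time: 4.4
tool_pos: [0.6807, 0.0831, 0.1428]
ee_rot: [-3.141, 0.0, 1.504]
wrist_force: [-0.0, -0.7, -2.1]
width: 0.0533
finger_force: 30.0
```

>>> arm_command(
  targets=[
    [0,0,-0.04,0],
    [0,0,-0.09,0],
    [0,0,-0.14,0],
    [0,0,-0.17,0],
    [0,0,-0.19,0],
    [0,0,-0.2,0],
    [0,0,-0.204,0],
    [0,0,-0.204,0],
  ],
)

```text
time: 5.07
tool_pos: [0.6818, 0.0831, 0.0419]
ee_rot: [3.14, -0.0, 1.504]
wrist_force: [-0.2, -1.3, -1.6]
width: 0.0533
finger_force: 30.0
```

>>> arm_command(
  targets=[
    [0,0,-0.002,0],
    [0,0,-0.004,0],
    [0,0,-0.006,0],
    [0,0,-0.006,0],
    [0,0,-0.006,0],
  ],
)

```text
time: 5.48
tool_pos: [0.6816, 0.0831, 0.0383]
ee_rot: [3.141, -0.0, 1.504]
wrist_force: [-0.3, 0.9, -1.9]
width: 0.0533
finger_force: 30.0
```

>>> arm_command(
  targets=[
    [0,0,-0.001,0],
    [0,0,-0.002,0],
    [0,0,-0.003,0],
    [0,0,-0.003,0],
    [0,0,-0.003,0],
  ],
)

```text
time: 5.9
tool_pos: [0.6817, 0.0831, 0.0375]
ee_rot: [3.141, -0.0, 1.504]
wrist_force: [-1.0, -0.7, 3.8]
width: 0.0535
finger_force: 30.0
```

>>> arm_command(
  targets=[
    [0,0,0,0],
    [0,0,0,0],
    [0,0,0,0],
    [0,0,0,0],
    [0,0,0,0],
    [0,0,0,0],
    [0,0,0,0],
    [0,0,0,0],
  ],
  claw=0,
)

```text
time: 6.57
tool_pos: [0.6815, 0.0831, 0.0364]
ee_rot: [3.142, 0.0, 1.504]
wrist_force: [0.0, 0.9, -0.9]
width: 0.0938
finger_force: 0.0
```

>>> arm_command(
  targets=[
    [0,0,0.03,0],
    [0,0,0.09,0],
    [0,0,0.15,0],
    [0,0,0.21,0],
    [0,0,0.27,0],
    [0,0,0.33,0],
    [-0.06,-0.05,0.34,0],
    [-0.12,-0.1,0.34,0],
  ],
)

```text
time: 7.23
tool_pos: [0.6235, 0.0334, 0.2097]
ee_rot: [3.135, -0.0, 1.506]
wrist_force: [0.1, -1.4, 0.2]
width: 0.094
finger_force: 0.0
```

>>> arm_command(
  targets=[
    [-0.06,-0.05,0,0],
    [-0.12,-0.1,0,0],
    [-0.18,-0.15,0,0],
    [-0.24,-0.2,0,0.01],
    [-0.29,-0.26,0,0.018],
    [-0.31,-0.33,0,0.018],
    [-0.322,-0.4,0,0.018],
    [-0.322,-0.48,0,0.018],
  ],
)

```text
time: 7.9
tool_pos: [0.4592, -0.2077, 0.2076]
ee_rot: [3.14, 0.001, 1.542]
wrist_force: [1.3, 0.4, -0.3]
width: 0.0939
finger_force: 0.0
```

>>> arm_command(
  targets=[
    [0,-0.08,0,0],
    [0,-0.15,0,0],
    [0,-0.2,0,0],
    [0,-0.23,0,0],
    [0,-0.24,0,0],
    [0,-0.24,0,0],
    [0,-0.24,0,0],
    [0,-0.24,0,0],
  ],
)

```text
time: 8.57
tool_pos: [0.4609, -0.3254, 0.2068]
ee_rot: [3.141, -0.0, 1.543]
wrist_force: [0.3, 0.5, 0.2]
width: 0.0937
finger_force: 0.0
```

```bash
python3 - <<'E'
from h import *
o=robot.get_obs();T=pose(o);print(o["tool_pos"].round(4),np.degrees(o["ee_rot"]).round(2))
im=robot.snapshot("wrist");cv2.imwrite("pics/w2.png",im[...,::-1]);np.save("T2",T)
im2=robot.snapshot("top");cv2.imwrite("pics/top2.png",im2[...,::-1])
E
```

```text
[ 0.4609 -0.3254  0.2068] [ 1.7998e+02 -2.0000e-02  8.8410e+01]
```

View pics/w2.png

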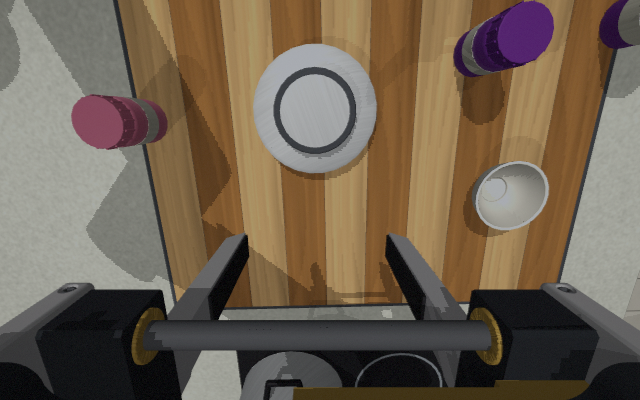

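View pics/top2.png

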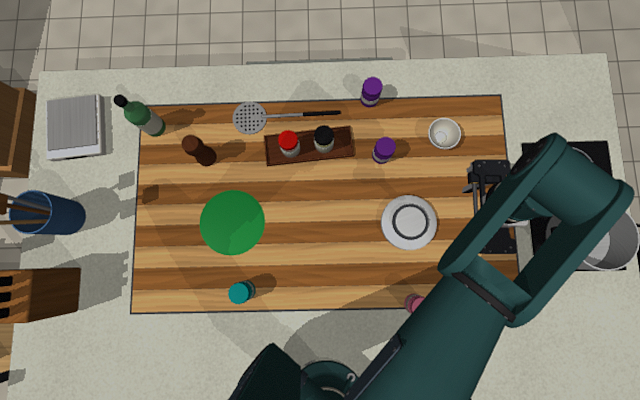

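The wrist view shows the lid centred near (315,108), between the fingers. The top view shows the red jar standing on the tray at (288,144).

```bash
python3 - <<'E'
from h import *
T=np.load("T2.npy");im=cv2.imread("pics/w2.png")[...,::-1].copy()
l=big(hsv(im,(0,0,60),(180,60,255),(245,36,385,180)));l=cv2.convexHull(l.astype(np.int32))[:,0]
print(circ(onz("wrist",l,.018,T)),circ(onz("wrist",l,.022,T)))
E
```

```text
[ 4.614e-01 -2.361e-01  7.560e-02  2.000e-04] [ 4.614e-01 -2.362e-01  7.480e-02  2.000e-04]
```

>>> arm_command(
  targets=[
    [0,-0.01,-0.07,0],
    [0,-0.01,-0.14,0],
    [0,-0.01,-0.21,0],
    [0,-0.01,-0.28,0],
    [0,-0.01,-0.34,0],
    [0,-0.01,-0.38,0],
    [0,-0.01,-0.393,0],
    [0,-0.01,-0.393,0],
  ],
)

```text
time: 9.33
tool_pos: [0.4595, -0.33, 0.008]
ee_rot: [-3.138, -0.003, 1.542]
wrist_force: [0.2, 0.6, -0.4]
width: 0.0941
finger_force: 0.0
```

>>> arm_command(
  targets=[
    [0,0.01,0,0],
    [0,0.02,0,0],
    [0,0.03,0,0],
    [0,0.04,0,0],
    [0,0.05,0,0],
    [0,0.06,0,0],
    [0,0.07,0,0],
    [0,0.07,0,0],
  ],
)

```text
time: 10.0
tool_pos: [0.4608, -0.2965, 0.0106]
ee_rot: [3.141, 0.001, 1.542]
wrist_force: [-0.5, 0.1, 0.2]
width: 0.094
finger_force: 0.3
```

>>> arm_command(
  targets=[
    [0,0.015,0,0],
    [0.001,0.035,0,0],
    [0.002,0.055,0,0],
    [0.002,0.075,0,0],
    [0.003,0.095,0,0],
    [0.003,0.115,0,0],
    [0.004,0.13,0,0],
    [0.004,0.14,0,0],
  ],
)

```text
time: 10.67
tool_pos: [0.4627, -0.2259, 0.0102]
ee_rot: [3.141, 0.0, 1.542]
wrist_force: [0.3, -3.1, 2.5]
width: 0.0942
finger_force: 1.8
```

```bash
cat > lid.py <<'E'
from h import *
o=robot.get_obs();T=pose(o);print(o["tool_pos"].round(4),np.degrees(o["ee_rot"]).round(2),o["wrist_force"].round(1))
im=robot.snapshot("wrist");cv2.imwrite("pics/w.png",im[...,::-1])
m=hsv(im,(0,0,60),(180,60,255),(190,60,450,318))
n,lab,st,ce=cv2.connectedComponentsWithStats(m);print([(s.tolist(),c.round().tolist()) for s,c in zip(st,ce) if s[4]>500])
E
python3 lid.py
```

```text
[ 0.4627 -0.2259  0.0102] [1.7998e+02 2.0000e-02 8.8370e+01] [ 0.3 -3.1  2.5]
[([0, 0, 640, 400, 211164], [320.0, 208.0]), ([190, 60, 260, 258, 44832], [315.0, 159.0])]
```

View pics/w.png

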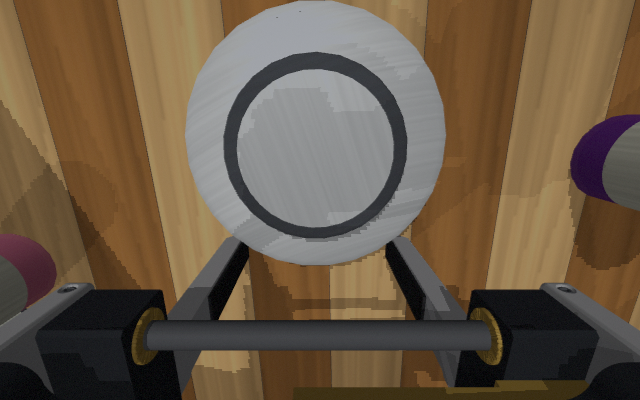

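The lid is cradled on both fingers, with its outline spanning columns 186–446 and rows 0–265.

```bash
python3 - <<'E'
from h import *
T=pose(robot.get_obs())
print(circ(onz("wrist",[(186,132),(446,132),(316,265),(316,0),(196,185),(436,185)],.02,T)),T[:3,3])
print(circ(onz("wrist",[(223,142),(407,142),(316,239),(316,52)],.031,T)))
E
```

```text
[ 4.650e-01 -1.597e-01  7.570e-02  2.000e-04] [ 0.46264207 -0.22506212  0.01010165]
[ 4.645e-01 -1.609e-01  5.060e-02  1.000e-04]
```

>>> arm_command(
  targets=[
    [0,0.015,0,0],
    [0.001,0.035,0,0],
    [0.002,0.055,0,0],
    [0.003,0.08,0,0],
    [0.003,0.105,0,0],
    [0.004,0.13,0,0],
    [0.005,0.155,0,0],
    [0.005,0.18,0,0],
  ],
)

```text
time: 11.38
tool_pos: [0.4649, -0.1354, 0.0099]
ee_rot: [-3.141, -0.0, 1.542]
wrist_force: [-0.1, -2.8, 1.4]
width: 0.0939
finger_force: 1.5
```

>>> arm_command(
  targets=[
    [0,0.025,0,0],
    [0.001,0.05,0,0],
    [0.002,0.075,0,0],
    [0.003,0.1,0,0],
    [0.003,0.125,0,0],
    [0.004,0.15,0,0],
    [0.005,0.17,0,0],
    [0.005,0.18,0,0],
  ],
)

```text
time: 12.05
tool_pos: [0.4672, -0.0452, 0.0098]
ee_rot: [-3.141, -0.001, 1.543]
wrist_force: [-0.4, -3.4, 2.7]
width: 0.0936
finger_force: 1.6
```

>>> arm_command(
  targets=[
    [0,0.015,0,0],
    [0.001,0.035,0,0],
    [0.001,0.06,0,0],
    [0.002,0.085,0,0],
    [0.002,0.105,0,0],
    [0.003,0.125,0,0],
    [0.003,0.145,0,0],
    [0.004,0.165,0,0],
  ],
)

```text
time: 12.72
tool_pos: [0.4693, 0.0362, 0.0099]
ee_rot: [-3.141, 0.001, 1.541]
wrist_force: [-0.4, -3.2, 2.2]
width: 0.0943
finger_force: 1.9
```

>>> arm_command(
  targets=[
    [0,0.015,0,0],
    [0.001,0.03,0,0],
    [0.001,0.045,0,0],
    [0.002,0.06,0,0],
    [0.002,0.075,0,0],
    [0.002,0.09,0,0],
    [0.003,0.105,0,0],
    [0.003,0.12,0,0],
  ],
)

```text
time: 13.38
tool_pos: [0.471, 0.0962, 0.01]
ee_rot: [3.142, 0.0, 1.541]
wrist_force: [1.3, -2.9, 2.9]
width: 0.0937
finger_force: 1.6
```

>>> arm_command(
  targets=[
    [0,0.015,0,0],
    [0.001,0.03,0,0],
    [0.001,0.045,0,0],
    [0.002,0.06,0,0],
    [0.002,0.075,0,0],
    [0.002,0.09,0,0],
    [0.003,0.1,0,0],
    [0.003,0.105,0,0],
  ],
)

```text
time: 14.05
tool_pos: [0.4726, 0.149, 0.01]
ee_rot: [3.141, -0.0, 1.542]
wrist_force: [-0.1, -4.5, 2.9]
width: 0.0941
finger_force: 2.2
```

```bash
python3 - <<'E'
from h import *
o=robot.get_obs();print(o["tool_pos"].round(4),o["wrist_force"].round(1))
for n in("wrist","side"):
    im=robot.snapshot(n);cv2.imwrite(f"pics/{n}3.png",im[...,::-1])
E
```

```text
[0.4726 0.149  0.01  ] [-0.1 -4.5  2.9]
```

View pics/wrist3.png

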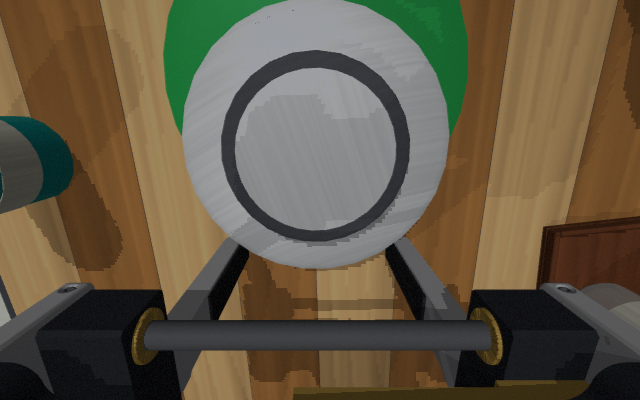

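The lid is riding up onto the trivet and is laterally centred: the trivet spans columns 164–468 and the lid 182–449.

>>> arm_command(
  targets=[
    [0,0.01,0,0],
    [0,0.022,0,0],
    [0,0.034,0,0],
    [0,0.046,0,0],
    [0,0.056,0,0],
    [0,0.064,0,0],
    [0,0.07,0,0],
    [0,0.07,0,0],
  ],
)

```text
time: 14.82
tool_pos: [0.4723, 0.1841, 0.0098]
ee_rot: [-3.141, -0.001, 1.542]
wrist_force: [-0.3, 0.0, 0.1]
width: 0.0939
finger_force: 0.3
```

```bash
cat > m.py <<'E'
from h import *
o=robot.get_obs();T=pose(o);print(o["tool_pos"].round(4),o["wrist_force"].round(1))
w=robot.snapshot("wrist");s=robot.snapshot("side");t=robot.snapshot("top")
for n,i in dict(w4=w,s4=s,t4=t).items(): cv2.imwrite(f"pics/{n}.png",i[...,::-1])
def both(im,n,box,T=None):
    g=hsv(im,(45,100,40),(80,255,255),box)
    c=big(cv2.morphologyEx(g,cv2.MORPH_CLOSE,np.ones((3,3))))
    out=cv2.convexHull(c.astype(np.int32))[:,0]
    print(n,"triv hull",circ(onz(n,out,.0015,T)))
    l=hsv(im,(0,0,60),(180,60,255),box);l=cv2.morphologyEx(l,cv2.MORPH_OPEN,np.ones((5,5)))
    lc=cv2.convexHull(big(l).astype(np.int32))[:,0];print(n,"lid",circ(onz(n,lc,.022,T)),circ(onz(n,lc,.026,T)))
both(s,"side",(245,120,330,190))
both(t,"top",(190,170,280,275))
E
python3 m.py
```

```text
[0.4723 0.1841 0.0098] [-0.3  0.   0.1]
side triv hull [0.4706 0.2107 0.0529 0.0043]
side lid [0.4696 0.2594 0.0887 0.0125] [0.4689 0.2553 0.0884 0.0124]
top triv hull [0.4773 0.18   0.0306 0.0131]
top lid [0.4323 0.2724 0.0341 0.0042] [0.4321 0.2713 0.034  0.0042]
```

>>> arm_command(
  targets=[
    [0,-0.02,0,0],
    [0,-0.06,0,0],
    [0,-0.1,0,0],
    [0,-0.1,0.06,0],
    [0,-0.1,0.13,0],
    [0,-0.1,0.2,0],
    [0,-0.17,0.26,0],
    [0,-0.25,0.26,0],
  ],
)

```text
time: 15.63
tool_pos: [0.4759, 0.0606, 0.1467]
ee_rot: [3.129, -0.002, 1.546]
wrist_force: [1.1, -0.0, 0.8]
width: 0.0939
finger_force: 0.0
```

>>> arm_command(
  targets=[
    [0,-0.08,0.05,0],
    [0,-0.12,0.1,0],
    [0,-0.12,0.12,0],
    [0,-0.12,0.12,0],
    [0,-0.12,0.12,0],
    [0,-0.12,0.12,0],
  ],
)

```text
time: 16.13
tool_pos: [0.4717, 0.0008, 0.1982]
ee_rot: [-3.139, -0.001, 1.542]
wrist_force: [0.3, 0.6, 0.4]
width: 0.0941
finger_force: 0.0
```

```bash
python3 m.py
```

```text
[0.4717 0.0008 0.1982] [0.3 0.6 0.4]
side triv hull [0.4736 0.2521 0.0898 0.0009]
side lid [0.4718 0.2406 0.0767 0.0053] [0.4711 0.2366 0.0764 0.0053]
top triv hull [4.726e-01 2.521e-01 9.130e-02 4.000e-04]
top lid [4.712e-01 2.495e-01 7.560e-02 4.000e-04] [4.708e-01 2.485e-01 7.530e-02 4.000e-04]
```

View pics/t4.png

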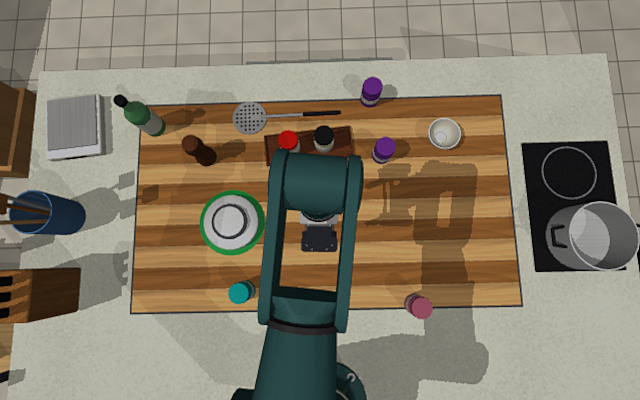

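The top view shows the lid at (231,221) with green visible all the way round it, and it measures about 4 mm from the trivet's centre. The red jar stands upright on the tray at (288,140), beside the twin. Nothing else has moved, so I'm handing it in.

```bash
python3 -c "
from bench import robot
print(robot.close_job())"
```

```text
the job is handed in; nothing more can be done
None
```

I handed the job in after about 16 s of robot time: the red-capped jar stands upright on the tray beside the black-capped one, and the lid sits on the trivet about 4 mm off centre by camera, with green showing all round it.

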